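# Hang the tooling hanger on the gravity rail and press it home

### The job

Take the roller hanger with the die block by its top tab and lower it gently onto the upper part of the sloped rail until it bears steadily on the bar while still held, then let go and leave it alone until it has rolled down to the sprung latch roller. Press it on under the roller until its nose is fully home, lean on it there for a moment with a firm push of about 12 N, and leave it. Never force it (40 N bends the rail), and leave the other things on the table undisturbed.

Things in the scene. Friction and masses are not known exactly. Their poses are not given: they have to be found in the camera images.
- hanger_grip (a point): Centre of the upright black grip tab on top of the roller hanger (about 0.7 kg): 32 mm along hanger x, 12 mm thick along y (fingers close along y), 40 mm high, a steel bridge right below. At first the hanger stands on its die block, this point 184 mm above the table. Axes: x = travel direction (nose end), to be pointed down the rail; z up; +y = side of the steel spine.
- hanger: Origin under the hanger, 184 mm below hanger_grip. Aluminium die block 100 mm long, y -38 to +22, z 0 to 32 mm; steel spine at y 22 to 28 mm joins block, wheels and tab. The hook is open on the -y side: there the rail's bar enters, between the block's top and the wheels' lowest point (z = 101 mm). So bring it in sideways with the spine on the stand's +y side, from that side.
- hanger_axle (a point): Point midway between the two wheel axles, 66 mm straight below hanger_grip. White grooved wheels 45 mm ahead of and behind it, at y = 0: groove floor radius 12 mm, groove 17 mm wide, flange radius 17 mm. Seated on the rail, this point is 19 mm from the bar's axis, square to the slope, and the hanger leans with the slope.
- hanger_nose (a point): Point on the flat front face of the hanger's nose bumper, 74 mm ahead of hanger_axle along x. At the rear end is an upright push plate: its back face is 70 mm behind hanger_axle and reaches from 9 mm below it to 15 mm above, y -14 to +28 mm. Push the hanger there along the rail at y = 0, with closed fingers from behind; pushing high on the tab may tip it.
- stand: Stand of the gravity rail, fixed. Origin on the table under the bar; x = level direction in which the bar runs down; z up. Round steel bar, 14 mm thick, in the plane y = 0, falling 7 degrees (0.122 rad) towards +x, from x = -248 to +203 mm; posts under it at x = -235 and +185 mm, a beam 50 mm wide and 12 mm high on the table. Free above and beside uphill of x = +60 mm.
- rail_entry (a point): Nominal point on the bar's axis where the hanger is best hung (hanger_axle above it, within 35 mm along the bar), at x = -114 mm of the stand. The bar is clamped by hand and really lies up to 10 mm higher or lower than this, all along: the true height is not measured and must be felt. Same axes as the stand.
- latch (a joint): Sprung latch arm over the bar's lower part with a black roller, 14 mm thick: 0 = down, grows (rad) as lifted, about 0.1 with a wheel under it. It stops the rolling hanger with its nose about 39 mm short of the stop; 3 to 8 N along the rail (damped: more the faster) push the front wheel under it, and it sinks behind that wheel when the nose is at the stop.
- stop_face (a point): Rubber-faced front of the stiff, fork-shaped end stop, at the nominal height of the nose on the rail; x points down along the slope, z square to the bar. The nose is home at x = 0 here. It is fixed to the stand, not to the hand-set bar.
- stop: The end stop itself: two steel prongs, 8 mm wide, one on either side of the bar; axes of stop_face, origin 19 mm below it.
- oil_can: Bystander: grey can, 56 mm wide, 120 mm high, origin under its centre.
- bush: Bystander: brass bush, 48 mm wide, 32 mm high.
- star_knob: Bystander: aluminium star knob, 52 mm wide, 32 mm high.
- wrench: Bystander: wrench lying beyond the rail.
- spare_die: Bystander: spare die block, 100 x 60 x 52 mm.
- pin_tray: Bystander: grey two-part tray, 110 x 150 x 35 mm.
- guide_pin: Bystander: brass guide pin lying down, 18 mm thick, 70 mm long.

How it is judged:
By the outcome, as a careful person would: the job done as asked, in the order asked, and still so for the second after the job is handed in, with the robot touching nothing.
It also fails if it takes over 67 s, if anything falls off the work surface, if the arm or the gripper's body presses on something with over 40 N, if the wrist force passes 120 N, or if a joint passes its speed limit or range.

### The arm

A 6-joint arm with a two-finger parallel gripper is mounted at the origin on the work surface. World frame = base frame: x ahead of the robot, y to its left, z up, the work surface at z = 0. Lengths are in m, angles in rad, forces in N, time in s.
With the tool pointing down it reaches from about 0.3 to 0.875 m from the base axis. Payload 6.4 kg.
Tool frame: the origin (TCP) lies midway between the tips of the shut fingers; the grasp point (between the pads) lies 19 mm behind it; x points along the fingers, y is the direction in which the jaws open and shut, and the axes are right-handed (so a half turn about x gives the same grasp; the last joint's range is limited). The gripper opens to 85 mm and grips with 20 to 120 N. Pads are 22 mm wide; open, the fingers measure 114 mm over their backs; the gripper's body (76 mm by 85 mm) begins 54 mm behind the grasp point. The pads swing forward as they close: fully open they stand 13 mm farther back than shut.
Start: joints at [-1.397, 0.181, 1.607, -0, 1.354, -0.206], TCP at [0.213, -0.534, 0.231] pointing down, gripper open.
Joint ranges: [-2.99, 2.99], [-0.89, 2.07], [0.3, 2.58], [-1.14, 4.28], [0, 2.63], [-3.12, 3.12]. Speed limits (rad/s): [2.57, 2.57, 3.01, 3.14, 3.14, 3.14].

### API

Orientations are given as a unit quaternion [w, x, y, z].
In Python, from bench import ctrl gives the robot as it stands.
- The arm moves only by the tool step_arm, never from a script. Its argument "motion" is a list of rows, each a list of 7 numbers: the shift along the tool's x, y, z in mm, then the turn, a rotation vector about the tool's x, y, z in degrees, then the closure in counts, from 0 (fully open) to 255 (shut). In form: [[tx, ty, tz, rx, ry, rz, hand], ...]. A call has 1 to 10 rows; each row is the pose to reach, as a shift and turn from the pose commanded when the call began, along the tool's axes at that moment; what a row does not reach only later rows make up. A row lasts 1/8 s, in which the tool goes at most 62.5 mm and 10.7 degrees, less where a joint would pass 70% of its speed; a pose out of reach is approached as far as the arm can. A call with a gripper value outside its range is refused whole. The fingers move at their own pace and stop on an object; the grip force is fixed at half the most. Time passes only in rows, so rows that repeat a pose let the fingers close. It gives the time, the measured TCP pose, the force and the opening at its end, in the units of the state.
- ctrl.get_obs(): the state, without advancing time (a new reading comes with each control period).
- ctrl.camera(name): name is "scene" or "side" or "wrist"; returns (picture, depth): 480x640x3 uint8, red, green, blue; 480x640 float32, m along the optical axis (not along the pixel's ray), 0 where there is no reading.
- ctrl.camera_info(name): a dict with "fx", "fy", "cx", "cy" (pixels), "T" (4x4, takes a point from camera to world coordinates); the wrist camera has in their place "hand_eye" (4x4, takes a point from camera to tool coordinates, whose origin is the TCP and whose axes are the tool frame's). Camera axes: x right, y down, z forward; pixel columns grow to the right and rows downward; lengths in m; the calibration is good to about 2 mm. A picture is of the moment at which its call begins: read the wrist's pose just before it. camera_info takes no time and is no camera call.
- ctrl.hand_in(): hands the job in, once; it reports no verdict.
The state is a dict: "time_s": time; "q": joint angles; "dq": joint speeds; "joint_efforts": joint torques, N m; "eef_pos": TCP position; "eef_rot": TCP orientation; "wrist_force": force on the tool from outside, world axes, zero at the start; "torque": the same for the moment, N m; "opening": opening from 0.0 (shut) to 1.0 (fully open).
Only numpy, scipy, OpenCV 4.12 (cv2) and the standard library are available. Lean on these libraries where they do the work, as an engineer would, in place of code of your own. Each camera call takes 0.05 s, during which the arm holds its last target. There are 200 camera calls.

## Working session

There is one attempt and no reset: what is moved stays moved. The work goes in short steps, Python scripts to look and compute and a tool call to move; the robot and the scene stay as the last step left them, time stands still between calls to the robot, and variables do not carry over. Pictures are saved under pics/ and viewed, about 8 in all and at most 12, crops included, and the job is handed in when it is done.

Besides the shell and the picture viewer there is one more tool, called after "Emit:" as name(argument=value, ...), one argument or row to a line, values as JSON. step_arm: Moves the arm, as the interface text tells. Its arguments: {"type":"object","properties":{"motion":{"type":"array","items":{"type":"array","items":{"type":"number"}}}},"required":["motion"]}

```bash
ls; mkdir -p pics; python3 - <<'E'
from bench import ctrl
import cv2,numpy as np
o=ctrl.get_obs(); print(o)
for n in ["scene","side","wrist"]:
    im,d=ctrl.camera(n); cv2.imwrite(f"pics/{n}0.png",im[:,:,::-1]); np.savez(f"pics/{n}0.npz",im=im,d=d)
    print(n,{k:np.round(v,4).tolist() for k,v in ctrl.camera_info(n).items()}, (d>0).mean())
a=cv2.imread("pics/scene0.png")
E
```

```text
pics
{'time_s': 0.0, 'q': array([-1.39730928e+00,  1.81539024e-01,  1.60797412e+00,  8.88825626e-06,
        1.35380554e+00, -2.06333462e-01]), 'dq': array([ 0.00025919, -0.00091944,  0.00090074,  0.0010877 ,  0.00089815,
       -0.00202209]), 'joint_efforts': array([ 4.55367899e-04, -4.44864678e+01, -3.51339304e+01, -1.69004570e-04,
        9.11958225e-03,  2.67151626e-05]), 'eef_pos': array([ 0.21308981, -0.53348009,  0.23040166]), 'eef_rot': array([ 0.13287026,  0.6944068 ,  0.13409048, -0.69438062]), 'wrist_force': array([-0.47263062, -0.09480397, -0.36186252]), 'torque': array([ 0.0710653 , -0.00848473, -0.04781456]), 'opening': 1.001634422488569}
scene {'fx': 596.7538, 'fy': 596.7538, 'cx': 319.114, 'cy': 241.9172, 'T': [[0.515, 0.5243, -0.6782, 1.471], [0.8571, -0.3254, 0.3993, -0.5109], [-0.0113, -0.7869, -0.617, 0.9391], [0.0, 0.0, 0.0, 1.0]]} 0.99580078125
side {'fx': 600.6578, 'fy': 600.6578, 'cx': 322.4347, 'cy': 244.4207, 'T': [[0.7674, -0.4767, 0.4289, -0.0614], [-0.6411, -0.5829, 0.4992, -0.7765], [0.012, -0.658, -0.7529, 1.3463], [0.0, 0.0, 0.0, 1.0]]} 0.9960091145833333
wrist {'fx': 391.5543, 'fy': 391.5543, 'cx': 320.6908, 'cy': 233.8151, 'hand_eye': [[0.0002, -0.3055, 0.9522, -0.1425], [1.0, 0.0, -0.0002, 0.0003], [0.0, 0.9522, 0.3055, -0.0784], [0.0, 0.0, 0.0, 1.0]]} 0.9959375
```

View pics/scene0.png

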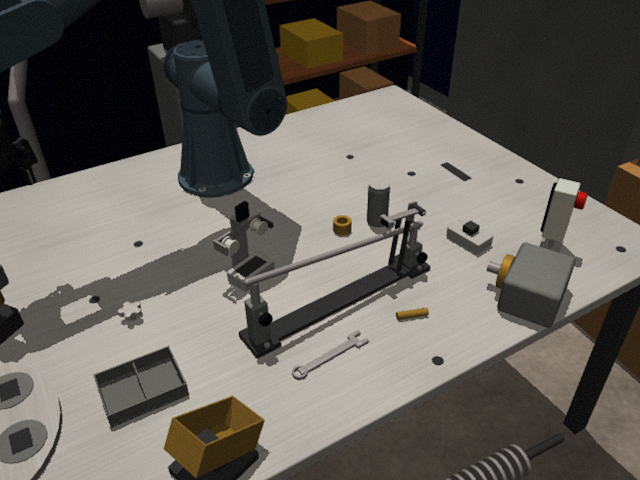

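View pics/side0.png

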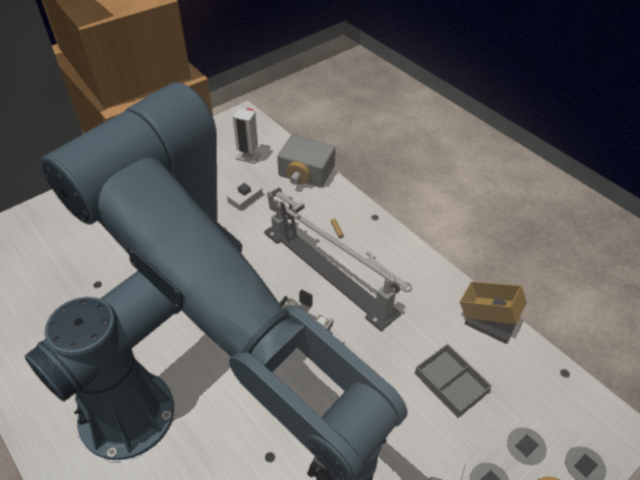

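Scene: hanger's black tab is at about (241,211) with its wheels at (230,243) and (262,225). The bar runs from (238,277) to (420,230), with the latch and stop at the right end. Next I deproject with depth.

```bash
cat > h.py <<'E'
import numpy as np,cv2
from bench import ctrl
from scipy.spatial.transform import Rotation as R
def cloud(n,im=None,d=None):
    i=ctrl.camera_info(n)
    if 'T' in i: T=i['T']
    else:
        o=ctrl.get_obs(); T=np.eye(4); T[:3,:3]=R.from_quat(np.roll(o['eef_rot'],-1)).as_matrix(); T[:3,3]=o['eef_pos']; T=T@i['hand_eye']
    if d is None: im,d=ctrl.camera(n)
    v,u=np.mgrid[:480,:640]
    P=np.stack([(u-i['cx'])/i['fx']*d,(v-i['cy'])/i['fy']*d,d],-1)@np.array(T)[:3,:3].T+np.array(T)[:3,3]
    P[d==0]=np.nan
    return im,P,T
E
python3 - <<'E'
from h import *
z=np.load("pics/scene0.npz"); im,P,T=cloud("scene",z['im'],z['d'])
np.set_printoptions(precision=4,suppress=True)
print("table",np.nanmedian(P[290:310,150:200,2]))
# bar: points on the bar
for u in range(236,425,12):
    # top-most bar pix: find in column points with z in .13-.30
    col=P[225:300,u]; m=(col[:,2]>.10)
    vs=np.where(m)[0]+225
    print(u,vs.min() if len(vs) else None, [ (v,P[v,u].round(4).tolist()) for v in vs[:1]], len(vs))
# tab: black pix
bl=(im.max(-1)<45)&(P[...,2]>.12)
m=bl[195:225,225:260]; p=P[195:225,225:260][m]; print("tab",len(p),p.mean(0),p.min(0),p.max(0))
c=cv2.resize(im[170:370,200:450,::-1],None,fx=3.2,fy=3,interpolation=cv2.INTER_CUBIC); cv2.imwrite("pics/c1.png",c)
E
```

```text
table 0.00017040594845307844
236 225 [(np.int64(225), [0.4351, -0.1192, 0.1357])] 26
248 225 [(np.int64(225), [0.4289, -0.0877, 0.1195])] 12
260 225 [(np.int64(225), [0.4587, -0.0706, 0.1316])] 22
272 225 [(np.int64(225), [0.4542, -0.0385, 0.1162])] 10
284 266 [(np.int64(266), [0.6556, -0.1126, 0.1703])] 7
296 262 [(np.int64(262), [0.6511, -0.083, 0.1644])] 7
308 258 [(np.int64(258), [0.6513, -0.0551, 0.1628])] 7
320 254 [(np.int64(254), [0.6501, -0.0259, 0.1599])] 7
332 250 [(np.int64(250), [0.6466, 0.0055, 0.1548])] 7
344 246 [(np.int64(246), [0.6499, 0.0332, 0.1561])] 7
356 242 [(np.int64(242), [0.6446, 0.0674, 0.1492])] 7
368 238 [(np.int64(238), [0.6427, 0.1001, 0.1454])] 7
380 234 [(np.int64(234), [0.64, 0.1341, 0.1409])] 7
392 225 [(np.int64(225), [0.6594, 0.1501, 0.1714])] 9
404 226 [(np.int64(226), [0.637, 0.2032, 0.1338])] 18
416 225 [(np.int64(225), [0.6401, 0.2358, 0.1259])] 10
tab 231 [ 0.4622 -0.1123  0.186 ] [ 0.4168 -0.1278  0.1228] [ 0.4719 -0.053   0.2064]
```

View pics/c1.png

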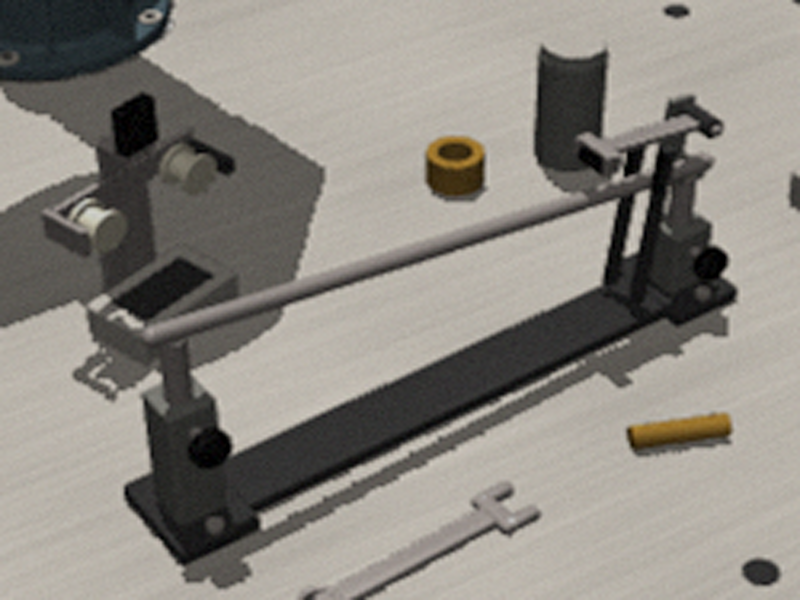

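```bash
python3 - <<'E'
from h import *
np.set_printoptions(precision=4,suppress=True)
z=np.load("pics/scene0.npz"); im,P,T=cloud("scene",z['im'],z['d']); C=np.array(T)[:3,3]
# bar
pts=[]
for u in range(282,383):
    col=P[220:285,u]; vs=np.where((col[:,2]>.10)&(col[:,0]>.6))[0]+220
    if 4<len(vs)<10: pts.append(P[int(round(vs.mean())),u])
pts=np.array(pts)
vd=(pts-C)/np.linalg.norm(pts-C,axis=1)[:,None]
ax=pts+vd*0.007
for _ in range(3):
    m=ax.mean(0);d=np.linalg.svd(ax-m)[2][0]; d*=np.sign(d[1])
    r=np.linalg.norm((ax-m)-np.outer((ax-m)@d,d),axis=1); ax=ax[r<np.percentile(r,95)]
print("bar mean",m,"dir",d,"res",r.mean(),"slope deg",np.degrees(np.arcsin(-d[2])),"yaw",np.degrees(np.arctan2(d[1],d[0])))
# bar ends: left end
q=P[265:290,225:300].reshape(-1,3); q=q[np.isfinite(q[:,0])]
s=(q-m)@d; rr=np.linalg.norm((q-m)-np.outer(s,d),axis=1); print("left end s",np.sort(s[rr<.011])[:8])
q=P[200:250,380:440].reshape(-1,3); q=q[np.isfinite(q[:,0])]
s=(q-m)@d; rr=np.linalg.norm((q-m)-np.outer(s,d),axis=1); print("right end s",np.sort(s[rr<.011])[-8:])
# hanger
A=(slice(190,300),slice(205,280)); p=P[A].reshape(-1,3); c=im[A].reshape(-1,3).astype(int)
k=(p[:,0]<.56)&(p[:,2]>.01)
p=p[k];c=c[k]
t=(p[:,2]>.168)&(c.max(1)<60); print("tab n",t.sum(),p[t].mean(0),p[t].min(0),p[t].max(0))
# tab faces: colour/normal: print pca of horizontal
b=(p[:,2]>.029)&(p[:,2]<.036); print("block top n",b.sum()); 
rect=cv2.minAreaRect((p[b][:,:2]*1000).astype(np.float32)); print("block rect mm",rect)
w=(c.min(1)>120)&(p[:,2]>.09)&(p[:,2]<.14); print("wheel n",w.sum())
pw=p[w]; lab=pw[:,1]<(pw[:,1].min()+pw[:,1].max())/2
for L in (lab,~lab): print(L.sum(),pw[L].mean(0),pw[L].min(0),pw[L].max(0))
hi=(p[:,2]>.17); rect=cv2.minAreaRect((p[hi][:,:2]*1000).astype(np.float32)); print("tab rect",rect, p[hi][:,2].max())
z=np.load("pics/side0.npz"); im,P,T=cloud("side",z['im'],z['d'])
A=(slice(280,312),slice(295,318)); p=P[A].reshape(-1,3); k=(p[:,2]>.165)&(p[:,2]<.22); print("side tab",k.sum(),p[k].mean(0),p[k].min(0),p[k].max(0)); print(cv2.minAreaRect((p[k][:,:2]*1000).astype(np.float32)))
E
```

```text
bar mean [ 0.6503 -0.0017  0.1506] dir [-0.0666  0.9904 -0.1212] res 0.0017047345837475536 slope deg 6.95914214361779 yaw 93.84564356105675
left end s [-0.2036 -0.203  -0.2027 -0.2025 -0.2023 -0.2023 -0.202  -0.2017]
right end s [0.2572 0.2576 0.2584 0.2593 0.2599 0.2632 0.2633 0.2643]
tab n 222 [ 0.4625 -0.1122  0.189 ] [ 0.4471 -0.127   0.1683] [ 0.4719 -0.094   0.2064]
block top n 675
block rect mm ((465.5946044921875, -108.27931213378906), (68.15949249267578, 103.31570434570312), 18.300580978393555)
wheel n 108
46 [ 0.4697 -0.1703  0.1308] [ 0.4453 -0.1834  0.1217] [ 0.4917 -0.1607  0.1366]
62 [ 0.4678 -0.154   0.1304] [ 0.436  -0.1606  0.1216] [ 0.4871 -0.138   0.1365]
tab rect ((459.409912109375, -109.78522491455078), (17.702917098999023, 37.9093132019043), 18.313085556030273) 0.20642537423343588
side tab 202 [ 0.4565 -0.1154  0.1889] [ 0.4396 -0.1315  0.1651] [ 0.4703 -0.0946  0.2108]
((452.8095397949219, -113.64957427978516), (28.45838165283203, 34.92219543457031), 16.032758712768555)
```

```bash
cat >> h.py <<'E'
np.set_printoptions(precision=4,suppress=True)
def pose():
    o=ctrl.get_obs(); return o,np.array(o['eef_pos']),R.from_quat(np.roll(o['eef_rot'],-1)).as_matrix()
def tool(yaw,slope=0.,flip=1):
    "tool frame for hanger x heading yaw (deg), leaning down by slope (deg); jaw y = flip*hanger y"
    H=(R.from_euler('z',yaw,degrees=True)*R.from_euler('y',slope,degrees=True)).as_matrix()
    x=-H[:,2]; y=flip*H[:,1]; return np.stack([x,y,np.cross(x,y)],1)
def rel(p,Rt):
    o,p0,R0=pose()
    print("shift mm",(R0.T@(np.array(p)-p0)*1000).round(1),"turn deg",R.from_matrix(R0.T@Rt).as_rotvec(degrees=True).round(1))
BAR=np.array([.6503,-.0017,.1506]); BD=np.array([-.0666,.9904,-.1212]); ENTRY=BAR-.0637*BD
E
python3 - <<'E'
from h import *
o,p,Rm=pose(); print(Rm)
for f in(1,-1): rel([.459,-.110,.262],tool(108.3,0,f))
E
```

```text
[[-0.0002  0.3708 -0.9287]
 [ 0.0013 -0.9287 -0.3708]
 [-1.     -0.0013 -0.0003]]
shift mm [ -30.9 -302.3 -385.4] turn deg [93.5  0.   0.1]
shift mm [ -30.9 -302.3 -385.4] turn deg [-86.5  -0.1   0. ]
```

Emit:
step_arm(
  motion=[
    [-70,-302,-385,-86.5,0,0,0],
    [-70,-302,-385,-86.5,0,0,0],
    [-70,-302,-385,-86.5,0,0,0],
    [-70,-302,-385,-86.5,0,0,0],
    [-70,-302,-385,-86.5,0,0,0],
    [-70,-302,-385,-86.5,0,0,0],
    [-70,-302,-385,-86.5,0,0,0],
    [-70,-302,-385,-86.5,0,0,0],
    [-70,-302,-385,-86.5,0,0,0],
    [-70,-302,-385,-86.5,0,0,0],
  ],
)

```text
time_s: 1.4
eef_pos: [0.4585, -0.1108, 0.3009]
eef_rot: [0.573, 0.414, 0.573, -0.415]
wrist_force: [-0.6, 0.5, -0.7]
opening: 1.006
```

Emit:
step_arm(
  motion=[
    [0,0,0,0,0,0,0],
    [0,0,0,0,0,0,0],
  ],
)

```text
time_s: 1.65
eef_pos: [0.4583, -0.112, 0.301]
eef_rot: [0.572, 0.415, 0.573, -0.415]
wrist_force: [-0.1, -0.4, 0.4]
opening: 0.996
```

```bash
python3 - <<'E'
from h import *
rel([.459,-.110,.30],tool(108.3,0,-1))
o,p0,R0=pose(); print(o['time_s'],p0,o['q'])
im,P,T=cloud("wrist"); cv2.imwrite("pics/w1.png",im[:,:,::-1]); np.savez("pics/w1.npz",im=im,P=P)
v,u=np.mgrid[:480,:640]
hi=(P[...,2]>.185)&(P[...,2]<.215)&(np.hypot(P[...,0]-.459,P[...,1]+.11)<.06)
p=P[hi]; print(hi.sum(),p.mean(0),p.min(0),p.max(0)); print(cv2.minAreaRect((p[:,:2]*1000).astype(np.float32)))
top=hi&(P[...,2]>.200); p=P[top]; print("top",top.sum(),p.mean(0)); print(cv2.minAreaRect((p[:,:2]*1000).astype(np.float32)))
b=(P[...,2]>.027)&(P[...,2]<.037)&(np.hypot(P[...,0]-.465,P[...,1]+.11)<.09); p=P[b]; print(b.sum(),cv2.minAreaRect((p[:,:2]*1000).astype(np.float32)))
E
```

```text
shift mm [ 1.   1.3 -1.7] turn deg [-0.2 -0.   0. ]
1.65 [ 0.4583 -0.112   0.301 ] [-0.492  -0.1106  1.7666 -0.0001  1.486  -0.8078]
971 [ 0.4574 -0.1082  0.2025] [ 0.448  -0.1271  0.1851] [ 0.4682 -0.0942  0.2058]
((458.1576232910156, -110.56959533691406), (11.859344482421875, 32.449615478515625), 18.669864654541016)
top 873 [ 0.4579 -0.1096  0.2036]
((458.1055603027344, -110.59940338134766), (11.722940444946289, 32.457061767578125), 18.412281036376953)
3328 ((463.5246887207031, -108.72320556640625), (64.61576843261719, 99.97930145263672), 18.97850227355957)
```

View pics/w1.png

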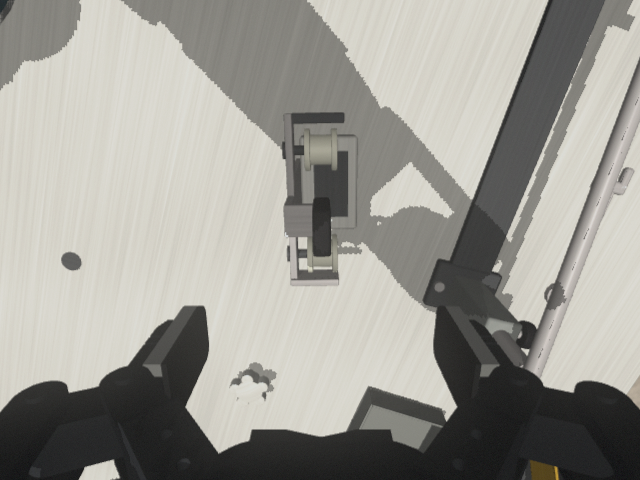

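The wrist view shows the tab at (321,226), right below the gripper and aligned with the jaws. I measure it at 458.1, -110.6 mm with yaw 108.4°. I go down and grip.

Emit:
step_arm(
  motion=[
    [55,0.3,-1.4,0,0,0,0],
    [105,0.3,-1.4,0,0,0,0],
    [122,0.3,-1.4,0,0,0,0],
    [130,0.3,-1.4,0,0,0,0],
    [130,0.3,-1.4,0,0,0,120],
    [130,0.3,-1.4,0,0,0,255],
    [130,0.3,-1.4,0,0,0,255],
    [130,0.3,-1.4,0,0,0,255],
    [130,0.3,-1.4,0,0,0,255],
    [130,0.3,-1.4,0,0,0,255],
  ],
)

```text
time_s: 2.95
eef_pos: [0.4589, -0.1095, 0.1719]
eef_rot: [0.573, 0.414, 0.573, -0.414]
wrist_force: [-2.0, -0.0, 5.7]
opening: 0.133
```

Emit:
step_arm(
  motion=[
    [0,0,0,0,0,0,255],
    [0,0,0,0,0,0,255],
    [0,0,0,0,0,0,255],
  ],
)

```text
time_s: 3.32
eef_pos: [0.4589, -0.1095, 0.1719]
eef_rot: [0.573, 0.414, 0.573, -0.414]
wrist_force: [-1.9, 1.1, 5.3]
opening: 0.131
```

```bash
cat >> h.py <<'E'
YAW=np.degrees(np.arctan2(BD[1],BD[0])); SL=np.degrees(np.arcsin(-BD[2]))
def hang(up,side,s=0.,off=(-.0121,0,.0008)):
    "TCP pose with hanger 'up' above seated, 'side' to stand +y, s along bar from ENTRY"
    Rt=tool(YAW,SL,-1); n=-Rt[:,0]; hy=-Rt[:,1]
    g=ENTRY+s*BD+n*(.019+.066+up)+hy*side
    return g-Rt@np.array(off),Rt
E
python3 - <<'E'
from h import *
z=np.load("pics/scene0.npz"); im,P,T=cloud("scene",z['im'],z['d'])
print("can",P[188,378],P[205,378],"bush",P[219,342],P[228,342], "latch roller area",P[222,388],P[212,405])
rel([.4589,-.1095,.26],tool(108.4,0,-1))
for up,side in((.029,.1),(.029,0),(.0,0)): print(hang(up,side)[0]); rel(*hang(up,side))
E
```

```text
can [0.4659 0.2537 0.1243] [0.4662 0.2566 0.072 ] bush [0.4147 0.1813 0.0251] [0.4422 0.1637 0.0202] latch roller area [0.6464 0.1489 0.1719] [0.637  0.2022 0.1729]
shift mm [-88.1   0.1   0.1] turn deg [-0.1  0.  -0. ]
[ 0.5539 -0.0584  0.2594]
shift mm [-87.4 106.3 -18.7] turn deg [14.4 -6.9 -0.9]
[ 0.6537 -0.0517  0.2594]
shift mm [-87.4 203.1   6.2] turn deg [14.4 -6.9 -0.9]
[ 0.6539 -0.0552  0.2306]
shift mm [-58.6 202.3   9.6] turn deg [14.4 -6.9 -0.9]
```

Emit:
step_arm(
  motion=[
    [-15,0,0,0,0,0,255],
    [-40,0,0,0,0,0,255],
    [-70,10,-2,2,-1,0,255],
    [-85,30,-5,5,-2.5,-0.3,255],
    [-87,55,-10,8,-4,-0.5,255],
    [-87,75,-14,11,-5.5,-0.7,255],
    [-87,95,-17,13.5,-6.5,-0.9,255],
    [-87.4,106.3,-18.7,14.4,-6.9,-0.9,255],
    [-87.4,106.3,-18.7,14.4,-6.9,-0.9,255],
    [-87.4,106.3,-18.7,14.4,-6.9,-0.9,255],
  ],
)

```text
time_s: 4.58
eef_pos: [0.553, -0.0586, 0.2583]
eef_rot: [0.546, 0.452, 0.485, -0.512]
wrist_force: [-0.1, 0.4, -6.7]
opening: 0.134
```

```bash
python3 - <<'E'
from h import *
o,p0,R0=pose(); print(o['time_s'],o['wrist_force'],o['torque'],o['opening'])
for a in((.029,.1),(.029,0),(0,0)): rel(*hang(*a))
im,P,T=cloud("scene"); np.savez("pics/s2.npz",im=im,P=P)
# bar vs hanger in hanger frame
Rt=tool(YAW,SL,-1); H=np.stack([-Rt[:,2],-Rt[:,1],-Rt[:,0]],1)
g=p0+R0@np.array([-.0121,0,.0008])
Q=(P-g)@H+[0,0,.184]; 
bl=(Q[...,2]>.165)&(Q[...,2]<.215)&(abs(Q[...,0])<.03)&(abs(Q[...,1])<.03)
b=(Q[...,2]>.028)&(Q[...,2]<.036)&(abs(Q[...,0])<.08)&(abs(Q[...,1])<.06)
print(b.sum(),cv2.minAreaRect((Q[b][:,:2]*1000).astype(np.float32)),np.median(Q[b],0))
A=np.c_[Q[b][:,:2],np.ones(b.sum())]; print("block-top tilt",np.linalg.lstsq(A,Q[b][:,2],rcond=None)[0])
c=cv2.resize(im[130:330,200:450,::-1],None,fx=3.2,fy=3,interpolation=cv2.INTER_CUBIC); cv2.imwrite("pics/c2.png",c)
E
```

```text
4.575 [-0.1496  0.3746 -6.6929] [0.3221 0.0266 0.    ] 0.13366205104693926
shift mm [-1.   0.9 -0.1] turn deg [ 0.  -0.   0.1]
shift mm [ -1.2 100.9  -0.1] turn deg [ 0.  -0.   0.1]
shift mm [ 27.8 101.   -0. ] turn deg [ 0.  -0.   0.1]
810 ((0.9204597473144531, -5.594013214111328), (103.20355987548828, 69.37036895751953), 0.9178938865661621) [-0.0024 -0.01    0.0324]
block-top tilt [0.0072 0.0095 0.0325]
```

View pics/c2.png

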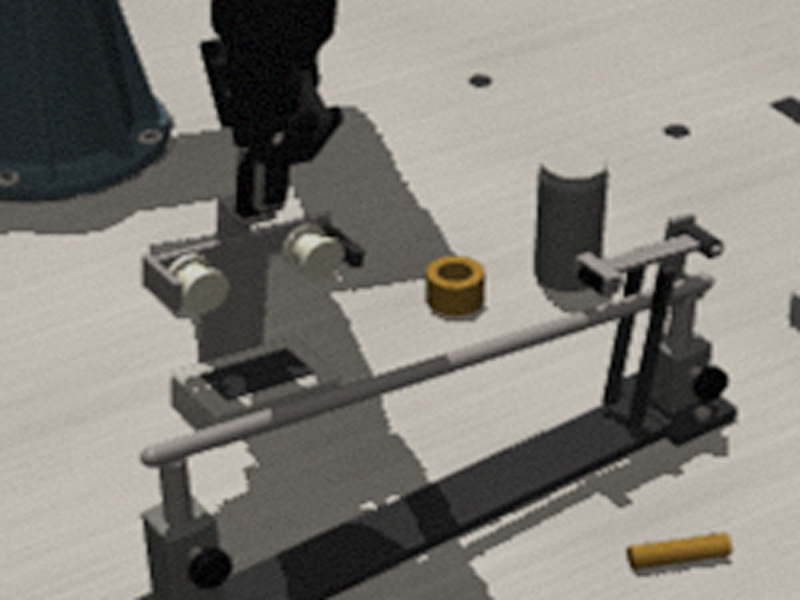

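The picture shows the hanger held level with the slope, nose downhill, with the bar in front of the open hook. I move it in sideways.

Emit:
step_arm(
  motion=[
    [-1,15,0,0,0,0,255],
    [-1,35,0,0,0,0,255],
    [-1,55,0,0,0,0,255],
    [-1,72,0,0,0,0,255],
    [-1,86,0,0,0,0,255],
    [-1,96,0,0,0,0,255],
    [-1.2,101,0,0,0,0,255],
    [-1.2,101,0,0,0,0,255],
    [-1.2,101,0,0,0,0,255],
  ],
)

```text
time_s: 5.75
eef_pos: [0.6541, -0.0515, 0.2598]
eef_rot: [0.547, 0.453, 0.485, -0.512]
wrist_force: [1.0, 0.4, -6.6]
opening: 0.133
```

```bash
python3 - <<'E'
from h import *
o,p0,R0=pose(); print(o['time_s'],o['wrist_force'],o['torque'])
for a in((.029,0),(0,0)): rel(*hang(*a))
i=ctrl.camera_info("scene"); im,P,T=cloud("scene"); T=np.array(T); C=T[:3,3]
Rt=tool(YAW,SL,-1); H=np.stack([-Rt[:,2],-Rt[:,1],-Rt[:,0]],1); g=p0+R0@np.array([-.0121,0,.0008])
# wheels: white points in hanger frame (0 at axle)
Q=(P-g)@H+[0,0,.066]
w=(im.min(-1)>110)&(abs(Q[...,2])<.022)&(abs(abs(Q[...,0])-.045)<.025)&(abs(Q[...,1])<.02)
for s in(1,-1):
    q=Q[w&(Q[...,0]*s>0)]; print(len(q),np.median(q,0),q.min(0),q.max(0))
b=(P-BAR)@H; k=(abs(b[...,1])<.012)&(abs(b[...,2])<.012)&(b[...,0]>-.19)&(b[...,0]<.12)
q=Q[k]; print("bar in axle frame",k.sum(),np.median(q,0), "top",np.percentile(q[:,2],[90,99]))
c=cv2.resize(im[160:330,210:420,::-1],None,fx=3.7,fy=3.5,interpolation=cv2.INTER_CUBIC); cv2.imwrite("pics/c3.png",c)
E
```

```text
5.75 [ 1.042   0.4099 -6.6234] [0.3707 0.0779 0.0289]
shift mm [ 0.5 -0.4  0.1] turn deg [-0.  -0.   0.1]
shift mm [29.5 -0.4  0.1] turn deg [-0.  -0.   0.1]
97 [0.0386 0.0015 0.0116] [ 0.0281 -0.0141 -0.015 ] [0.058  0.0155 0.0176]
124 [-0.052   0.0018  0.0136] [-0.0695 -0.014   0.0018] [-0.0364  0.0199  0.018 ]
bar in axle frame 897 [ 0.0078 -0.0035 -0.0448] top [-0.0415 -0.0398]
```

View pics/c3.png

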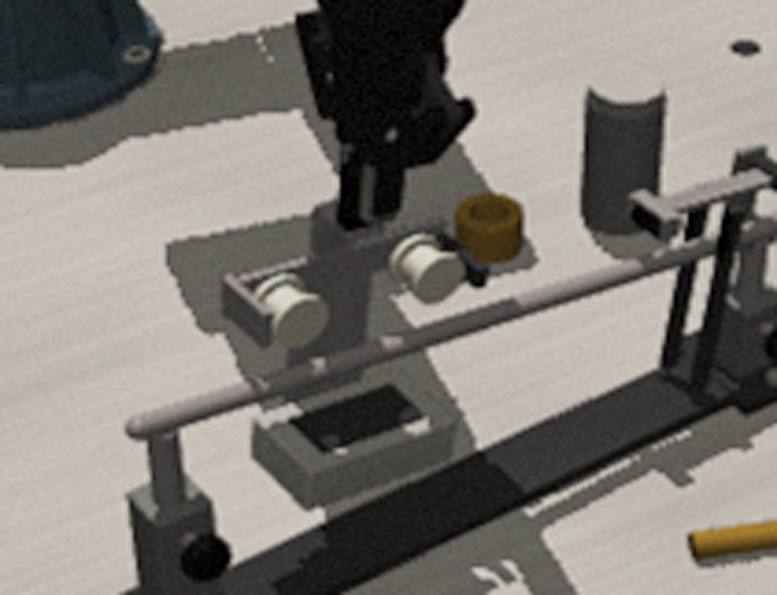

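The bar lies inside the hook: wheels above it, block below, and a predicted 29 mm to seat. I lower it, slowing near contact.

Emit:
step_arm(
  motion=[
    [6,-0.4,0,0,0,0,255],
    [12,-0.4,0,0,0,0,255],
    [17,-0.4,0,0,0,0,255],
    [20,-0.4,0,0,0,0,255],
    [22,-0.4,0,0,0,0,255],
    [22,-0.4,0,0,0,0,255],
  ],
)

```text
time_s: 6.55
eef_pos: [0.6542, -0.0541, 0.2379]
eef_rot: [0.547, 0.453, 0.484, -0.511]
wrist_force: [-0.2, -0.7, -7.0]
opening: 0.131
```

Emit:
step_arm(
  motion=[
    [1,0,0,0,0,0,255],
    [2,0,0,0,0,0,255],
    [3,0,0,0,0,0,255],
    [3,0,0,0,0,0,255],
  ],
)

```text
time_s: 7.05
eef_pos: [0.6542, -0.0545, 0.2349]
eef_rot: [0.547, 0.453, 0.484, -0.511]
wrist_force: [-0.2, 0.6, -6.7]
opening: 0.129
```

Emit:
step_arm(
  motion=[
    [1,0,0,0,0,0,255],
    [2,0,0,0,0,0,255],
    [2,0,0,0,0,0,255],
  ],
)

```text
time_s: 7.42
eef_pos: [0.6542, -0.0547, 0.2329]
eef_rot: [0.547, 0.453, 0.484, -0.511]
wrist_force: [-0.3, -0.3, -6.9]
opening: 0.131
```

Emit:
step_arm(
  motion=[
    [0.8,0,0,0,0,0,255],
    [1.5,0,0,0,0,0,255],
    [1.5,0,0,0,0,0,255],
  ],
)

```text
time_s: 7.8
eef_pos: [0.6542, -0.0549, 0.2314]
eef_rot: [0.547, 0.453, 0.484, -0.511]
wrist_force: [-0.3, -0.1, -6.5]
opening: 0.134
```

Emit:
step_arm(
  motion=[
    [0.5,0,0,0,0,0,255],
    [1,0,0,0,0,0,255],
    [1,0,0,0,0,0,255],
  ],
)

```text
time_s: 8.18
eef_pos: [0.6543, -0.055, 0.2305]
eef_rot: [0.547, 0.453, 0.484, -0.511]
wrist_force: [0.3, -0.7, -6.9]
opening: 0.13
```

Emit:
step_arm(
  motion=[
    [0.5,0,0,0,0,0,255],
    [1,0,0,0,0,0,255],
    [1,0,0,0,0,0,255],
  ],
)

```text
time_s: 8.55
eef_pos: [0.6544, -0.0552, 0.2298]
eef_rot: [0.547, 0.453, 0.484, -0.511]
wrist_force: [-0.4, -0.4, -5.5]
opening: 0.128
```

Emit:
step_arm(
  motion=[
    [0.5,0,0,0,0,0,255],
    [0.8,0,0,0,0,0,255],
    [0.8,0,0,0,0,0,255],
  ],
)

```text
time_s: 8.93
eef_pos: [0.6546, -0.0553, 0.2296]
eef_rot: [0.547, 0.453, 0.484, -0.511]
wrist_force: [-2.4, 0.8, 0.1]
opening: 0.132
```

Emit:
step_arm(
  motion=[
    [0.3,-0.5,0,0,0,0,255],
    [0.3,-0.5,0,0,0,0,255],
  ],
)

```text
time_s: 9.18
eef_pos: [0.6544, -0.0553, 0.2295]
eef_rot: [0.547, 0.453, 0.484, -0.511]
wrist_force: [-0.9, 1.9, 2.5]
opening: 0.125
```

```bash
python3 - <<'E'
from h import *
o,p0,R0=pose(); print(o['time_s'],o['wrist_force'],o['torque'],p0)
print("force tool",R0.T@o['wrist_force'],"torque tool",R0.T@o['torque'])
im,P,T=cloud("scene")
Rt=tool(YAW,SL,-1); H=np.stack([-Rt[:,2],-Rt[:,1],-Rt[:,0]],1); g=p0+R0@np.array([-.0121,0,.0008])
Q=(P-g)@H+[0,0,.066]
k=(abs(Q[...,1])<.012)&(Q[...,2]<-.005)&(Q[...,2]>-.03)&(abs(Q[...,0])<.025)
q=Q[k]; print("bar in axle frame",k.sum(),np.median(q,0), "top",np.percentile(q[:,2],[90,99]))
b=(abs(Q[...,2]+.086)<.004)&(abs(Q[...,0])<.08)&(Q[...,1]<.03)&(Q[...,1]>-.06)
A=np.c_[Q[b][:,:2],np.ones(b.sum())]; print("block-top tilt",b.sum(),np.linalg.lstsq(A,Q[b][:,2],rcond=None)[0])
c=cv2.resize(im[190:310,220:370,::-1],None,fx=5.3,fy=5,interpolation=cv2.INTER_CUBIC); cv2.imwrite("pics/c4.png",c)
E
```

```text
9.175 [-0.8778  1.8954  2.4906] [ 0.174   0.2476 -0.0261] [ 0.6544 -0.0553  0.2295]
force tool [-2.7097 -0.7451 -1.6335] torque tool [-0.0024  0.1902 -0.2369]
bar in axle frame 135 [ 0.0018 -0.0037 -0.0138] top [-0.0108 -0.0097]
block-top tilt 914 [ 0.0085  0.0081 -0.0854]
```

View pics/c4.png

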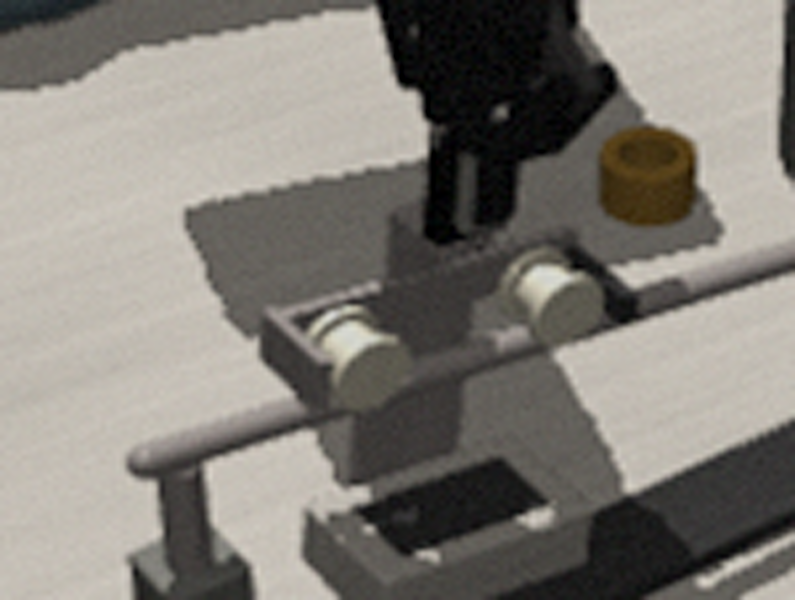

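Seated on the bar: about 2.5 N of push plus the hanger's weight, steady. I hold briefly, then release and retreat upward.

Emit:
step_arm(
  motion=[
    [0,0,0,0,0,0,255],
    [0,0,0,0,0,0,255],
    [0,0,0,0,0,0,255],
    [0,0,0,0,0,0,255],
  ],
)

```text
time_s: 9.72
eef_pos: [0.6544, -0.0553, 0.2295]
eef_rot: [0.547, 0.453, 0.484, -0.511]
wrist_force: [-1.5, 2.6, 5.3]
opening: 0.135
```

Emit:
step_arm(
  motion=[
    [0,0,0,0,0,0,0],
    [0,0,0,0,0,0,0],
    [0,0,0,0,0,0,0],
    [0,0,0,0,0,0,0],
    [-15,0,0,0,0,0,0],
    [-35,0,0,0,0,0,0],
    [-60,0,0,0,0,0,0],
    [-80,0,0,0,0,0,0],
    [-80,0,0,0,0,0,0],
    [-80,0,0,0,0,0,0],
  ],
)

```text
time_s: 10.98
eef_pos: [0.6529, -0.0456, 0.3073]
eef_rot: [0.546, 0.453, 0.485, -0.512]
wrist_force: [0.2, 1.4, -0.1]
opening: 1.0
```

```bash
cat >> h.py <<'E'
def see(fn=None):
    im,P,T=cloud("scene"); Rt=tool(YAW,SL,-1); H=np.stack([-Rt[:,2],-Rt[:,1],-Rt[:,0]],1)
    Q=(P-ENTRY)@H  # bar frame: x along bar from entry
    w=(im.min(-1)>105)&(abs(Q[...,2]-.019)<.022)&(abs(Q[...,1])<.022)&(Q[...,0]<.25)&((im.max(-1).astype(int)-im.min(-1))>8)
    t=(abs(Q[...,2]-.085)<.018)&(abs(Q[...,1])<.015)&(im.max(-1)<70)
    b=(abs(Q[...,2]+.067)<.005)&(abs(Q[...,0])<.3)&(abs(Q[...,1]+.01)<.045)
    if fn: cv2.imwrite(fn,im[:,:,::-1])
    return im,Q,w,t,b
E
python3 - <<'E'
from h import *
o,p0,R0=pose(); print(o['time_s'],p0)
for i in range(2):
    im,Q,w,t,b=see("pics/s5.png"); 
    print(t.sum(),np.median(Q[t],0),np.percentile(Q[t][:,0],[2,98]),"block x",np.percentile(Q[b][:,0],[2,98]))
E
```

```text
10.975 [ 0.6529 -0.0456  0.3073]
212 [ 0.0981 -0.0046  0.0854] [0.0861 0.1151] block x [-0.1285  0.2956]
211 [ 0.1017 -0.0048  0.086 ] [0.0902 0.1197] block x [-0.1287  0.2941]
```

Emit:
step_arm(
  motion=[
    [0,0,0,0,0,0,120],
    [0,0,0,0,0,0,255],
    [0,0,0,0,0,0,255],
    [0,0,0,0,0,0,255],
    [0,0,0,0,0,0,255],
    [0,0,0,0,0,0,255],
    [0,0,0,0,0,0,255],
    [0,0,0,0,0,0,255],
    [0,0,0,0,0,0,255],
    [0,0,0,0,0,0,255],
  ],
)

```text
time_s: 12.32
eef_pos: [0.6532, -0.0456, 0.3079]
eef_rot: [0.547, 0.453, 0.484, -0.511]
wrist_force: [0.4, 0.1, 0.1]
opening: 0.0
```

```bash
python3 - <<'E'
from h import *
o,p0,R0=pose(); print(o['time_s'],p0,o['opening'])
for i in range(2):
    im,Q,w,t,b=see("pics/s6.png"); 
    print(t.sum(),np.median(Q[t],0),np.percentile(Q[t][:,0],[2,98]))
b=(abs(Q[...,2]+.067)<.005)&(Q[...,1]>-.05)&(Q[...,1]<.03)&(Q[...,0]>0)&(Q[...,0]<.26); print(cv2.minAreaRect((Q[b][:,:2]*1000).astype(np.float32)),np.median(Q[b],0))
# rear plate: points behind
pl=(Q[...,2]>.012)&(Q[...,2]<.036)&(Q[...,1]>-.016)&(Q[...,1]<.03)&(Q[...,0]>-.02)&(Q[...,0]<.11); q=Q[pl]; print("rear pts",len(q),np.percentile(q[:,0],[1,5,20]),q.min(0))
cv2.imwrite("pics/c6.png",cv2.resize(im[160:310,290:460,::-1],None,fx=4.6,fy=4,interpolation=cv2.INTER_CUBIC))
E
```

```text
12.325 [ 0.6532 -0.0456  0.3079] 0.0003904285341268949
220 [ 0.145  -0.0047  0.0859] [0.1314 0.1634]
214 [ 0.1437 -0.0048  0.0855] [0.1313 0.164 ]
((178.3616943359375, -8.431819915771484), (69.29411315917969, 163.9264373779297), 87.14582824707031) [ 0.1448 -0.0096 -0.0673]
rear pts 325 [0.0767 0.0775 0.079 ] [ 0.076  -0.0152  0.0121]
```

View pics/c6.png

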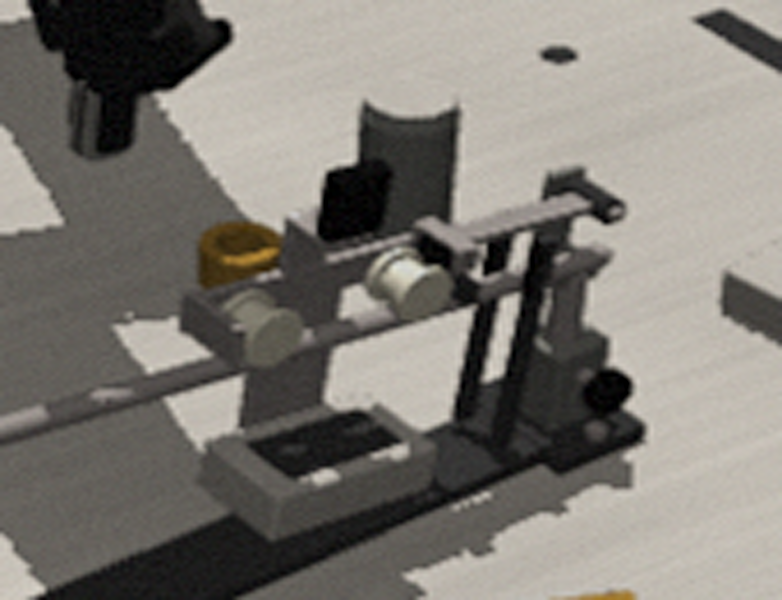

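The hanger rests against the latch roller: front wheel at crop (410,285), roller at (450,245), rear push plate at (195,325). I measure axle at s=148 mm and plate back face at s=77.5 mm.

```bash
cat >> h.py <<'E'
def push(s,h,side=0.):
    Rt=tool(YAW,SL,-1); n=-Rt[:,0]; return ENTRY+s*BD+n*h-Rt[:,1]*side, tool(YAW,0,-1)
E
python3 - <<'E'
from h import *
for a in((.04,.1),(.045,.018),(.066,.018)): rel(*push(*a)); print(push(*a)[0])
E
```

```text
shift mm [ 50.8   0.1 -39. ] turn deg [-0.   6.9  0. ]
[ 0.6511 -0.0131  0.2527]
shift mm [132.8   0.1 -44. ] turn deg [-0.   6.9  0. ]
[ 0.6514 -0.018   0.1707]
shift mm [132.8   0.1 -65. ] turn deg [-0.   6.9  0. ]
[0.65   0.0028 0.1682]
```

Emit:
step_arm(
  motion=[
    [10,0,-20,0,3.5,0,255],
    [40,0,-39,0,6.9,0,255],
    [70,0,-42,0,6.9,0,255],
    [95,0,-44,0,6.9,0,255],
    [115,0,-44,0,6.9,0,255],
    [128,0,-44,0,6.9,0,255],
    [132.8,0,-44,0,6.9,0,255],
    [132.8,0,-44,0,6.9,0,255],
    [132.8,0,-44,0,6.9,0,255],
  ],
)

```text
time_s: 13.55
eef_pos: [0.6519, -0.0182, 0.1718]
eef_rot: [0.517, 0.483, 0.516, -0.483]
wrist_force: [-0.0, 0.1, 0.2]
opening: 0.002
```

```bash
python3 - <<'E'
from h import *
o,p0,R0=pose(); print(o['time_s'],p0,o['wrist_force'])
for s in(.045,.066,.105): rel(*push(s,.018))
im,Q,w,t,b=see(); print(np.percentile(Q[t][:,0],[2,98]))
# finger points near the bar
f=(Q[...,2]>.012)&(Q[...,2]<.045)&(abs(Q[...,1])<.02)&(Q[...,0]>.02)&(Q[...,0]<.076)&(im.max(-1)<60); q=Q[f]; print("finger",len(q),q.min(0),q.max(0))
cv2.imwrite("pics/c7.png",cv2.resize(im[160:310,290:460,::-1],None,fx=4.6,fy=4,interpolation=cv2.INTER_CUBIC))
E
```

```text
13.55 [ 0.6519 -0.0182  0.1718] [-0.023   0.1252  0.182 ]
shift mm [ 1.1 -0.5 -0.2] turn deg [-0.   0.1 -0.1]
shift mm [  3.6  -0.5 -21. ] turn deg [-0.   0.1 -0.1]
shift mm [  8.3  -0.5 -59.7] turn deg [-0.   0.1 -0.1]
[0.0186 0.163 ]
finger 98 [ 0.0309 -0.0167  0.0183] [0.0754 0.0072 0.0446]
```

View pics/c7.png

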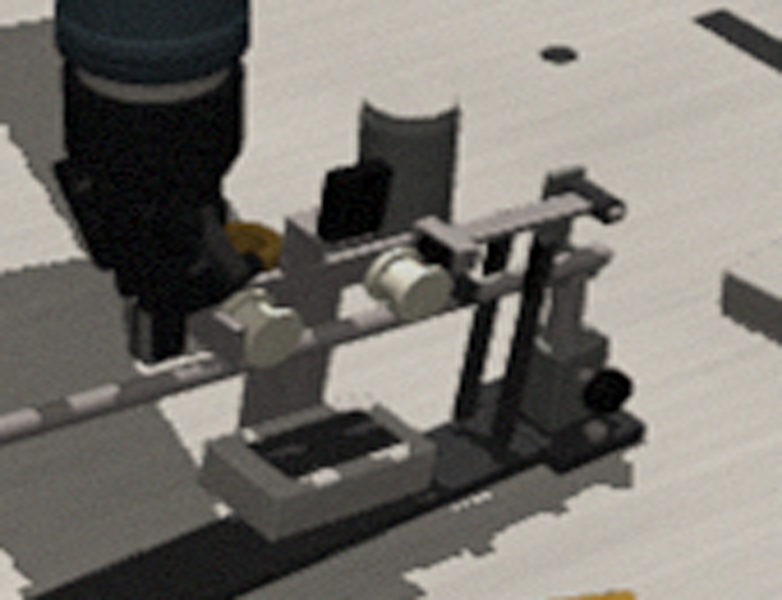

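The fingers stand just behind the push plate (crop 165,345), clear of the bar. I creep forward to contact along the slope.

Emit:
step_arm(
  motion=[
    [1.5,-0.5,-6,0,0,0,255],
    [2.2,-0.5,-12,0,0,0,255],
    [2.7,-0.5,-16,0,0,0,255],
    [3,-0.5,-18,0,0,0,255],
    [3.2,-0.5,-20,0,0,0,255],
    [3.3,-0.5,-21,0,0,0,255],
    [3.5,-0.5,-22,0,0,0,255],
    [3.5,-0.5,-22,0,0,0,255],
  ],
)

```text
time_s: 14.6
eef_pos: [0.6493, 0.0038, 0.1672]
eef_rot: [0.517, 0.483, 0.516, -0.483]
wrist_force: [0.2, 0.6, -1.1]
opening: 0.001
```

Emit:
step_arm(
  motion=[
    [0.1,0,-1,0,0,0,255],
    [0.2,0,-2,0,0,0,255],
    [0.4,0,-3,0,0,0,255],
    [0.5,0,-4,0,0,0,255],
  ],
)

```text
time_s: 15.1
eef_pos: [0.6493, 0.0062, 0.1671]
eef_rot: [0.517, 0.482, 0.516, -0.484]
wrist_force: [-0.1, -5.7, 0.5]
opening: -0.004
```

Emit:
step_arm(
  motion=[
    [0.1,0,-1,0,0,0,255],
    [0.2,0,-2,0,0,0,255],
    [0.4,0,-3,0,0,0,255],
    [0.5,0,-4,0,0,0,255],
    [0.6,0,-5,0,0,0,255],
    [0.7,0,-6,0,0,0,255],
  ],
)

```text
time_s: 15.85
eef_pos: [0.6487, 0.0142, 0.166]
eef_rot: [0.516, 0.483, 0.517, -0.483]
wrist_force: [-0.5, -2.1, 0.5]
opening: 0.002
```

Emit:
step_arm(
  motion=[
    [0.1,0,-1,0,0,0,255],
    [0.2,0,-2,0,0,0,255],
    [0.4,0,-3,0,0,0,255],
    [0.5,0,-4,0,0,0,255],
    [0.6,0,-5,0,0,0,255],
    [0.7,0,-6,0,0,0,255],
    [0.9,0,-7,0,0,0,255],
    [1.0,0,-8,0,0,0,255],
  ],
)

```text
time_s: 16.85
eef_pos: [0.6481, 0.022, 0.165]
eef_rot: [0.517, 0.483, 0.516, -0.483]
wrist_force: [-0.3, 0.1, -0.6]
opening: -0.001
```

```bash
python3 - <<'E'
from h import *
o,p0,R0=pose(); print(o['time_s'],"TCP s",(p0-ENTRY)@BD, "h",(p0-ENTRY)@(-tool(YAW,SL,-1)[:,0]))
im,Q,w,t,b=see(); q=Q[t]; q=q[q[:,0]>.12]; print("tab",np.percentile(q[:,0],[2,50,98]))
rel(*push((p0-ENTRY)@BD+.02,.018))
cv2.imwrite("pics/c8.png",cv2.resize(im[160:310,290:460,::-1],None,fx=4.6,fy=4,interpolation=cv2.INTER_CUBIC))
E
```

```text
16.85 TCP s 0.08555090736720071 h 0.017179808383157618
tab [0.1498 0.1623 0.1815]
shift mm [  1.6   0.6 -19.8] turn deg [0. 0. 0.]
```

View pics/c8.png

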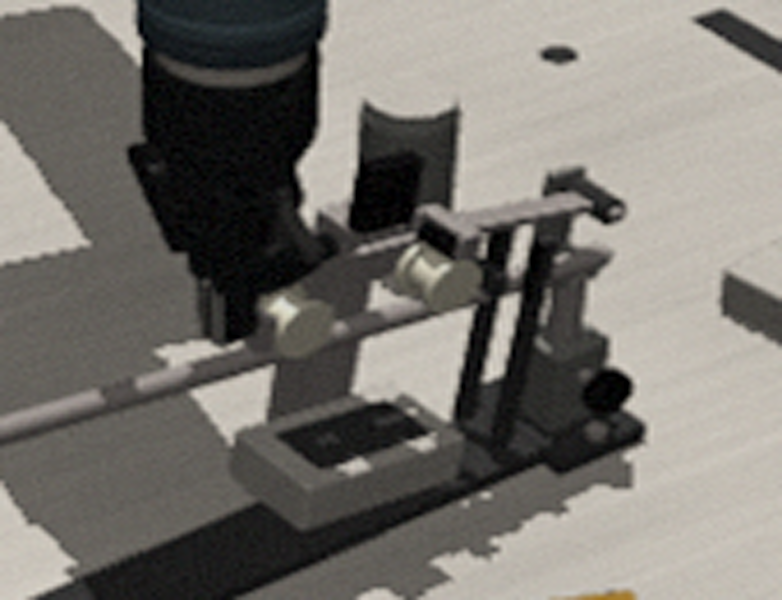

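The front wheel is now right under the roller (crop 440,270), with about 21 mm still to go. I continue.

Emit:
step_arm(
  motion=[
    [0.1,0.1,-1,0,0,0,255],
    [0.2,0.2,-2,0,0,0,255],
    [0.3,0.3,-3,0,0,0,255],
    [0.4,0.4,-4,0,0,0,255],
    [0.5,0.5,-5,0,0,0,255],
    [0.6,0.5,-6,0,0,0,255],
    [0.7,0.5,-7,0,0,0,255],
    [0.8,0.5,-8,0,0,0,255],
    [0.9,0.5,-9,0,0,0,255],
    [1.0,0.5,-10,0,0,0,255],
  ],
)

```text
time_s: 18.15
eef_pos: [0.648, 0.0319, 0.164]
eef_rot: [0.517, 0.483, 0.516, -0.483]
wrist_force: [0.4, -0.5, 0.3]
opening: 0.004
```

Emit:
step_arm(
  motion=[
    [0.1,0,-1,0,0,0,255],
    [0.2,0,-2,0,0,0,255],
    [0.4,0,-3,0,0,0,255],
    [0.5,0,-4,0,0,0,255],
    [0.6,0,-5,0,0,0,255],
  ],
)

```text
time_s: 18.77
eef_pos: [0.6476, 0.0369, 0.1634]
eef_rot: [0.517, 0.483, 0.516, -0.483]
wrist_force: [-0.6, 0.4, -0.9]
opening: -0.002
```

```bash
python3 - <<'E'
from h import *
o,p0,R0=pose(); print(o['time_s'],"TCP s",(p0-ENTRY)@BD, "h",(p0-ENTRY)@(-tool(YAW,SL,-1)[:,0]),o['wrist_force'])
im,Q,w,t,b=see(); q=Q[t]; q=q[q[:,0]>.12]; print("tab",np.percentile(q[:,0],[2,50,98]))
E
```

```text
18.775 TCP s 0.10053037211465587 h 0.01740216866900866 [-0.5661  0.3508 -0.9165]
tab [0.1689 0.1816 0.2011]
```

Emit:
step_arm(
  motion=[
    [0.1,0,-1,0,0,0,255],
    [0.2,0,-2,0,0,0,255],
    [0.4,0,-3,0,0,0,255],
    [0.4,0,-3,0,0,0,255],
  ],
)

```text
time_s: 19.32
eef_pos: [0.6474, 0.0399, 0.163]
eef_rot: [0.517, 0.483, 0.516, -0.483]
wrist_force: [0.1, 0.1, -0.8]
opening: -0.003
```

Emit:
step_arm(
  motion=[
    [0.1,0,-0.7,0,0,0,255],
    [0.2,0,-1.4,0,0,0,255],
    [0.2,0,-1.4,0,0,0,255],
  ],
)

```text
time_s: 19.7
eef_pos: [0.6473, 0.0412, 0.1628]
eef_rot: [0.517, 0.483, 0.516, -0.483]
wrist_force: [0.3, -0.0, -0.7]
opening: 0.002
```

Emit:
step_arm(
  motion=[
    [0.1,0,-0.7,0,0,0,255],
    [0.2,0,-1.4,0,0,0,255],
    [0.2,0,-1.4,0,0,0,255],
  ],
)

```text
time_s: 20.08
eef_pos: [0.6473, 0.0415, 0.1628]
eef_rot: [0.517, 0.482, 0.516, -0.484]
wrist_force: [-0.0, -5.5, 1.3]
opening: 0.002
```

Emit:
step_arm(
  motion=[
    [0.1,0,-0.5,0,0,0,255],
    [0.1,0,-0.8,0,0,0,255],
    [0.1,0,-0.8,0,0,0,255],
  ],
)

```text
time_s: 20.45
eef_pos: [0.6474, 0.0416, 0.1628]
eef_rot: [0.517, 0.482, 0.516, -0.484]
wrist_force: [-0.2, -7.7, 0.9]
opening: 0.005
```

Emit:
step_arm(
  motion=[
    [0.1,0,-0.6,0,0,0,255],
    [0.1,0,-1.1,0,0,0,255],
    [0.1,0,-1.1,0,0,0,255],
  ],
)

```text
time_s: 20.82
eef_pos: [0.6474, 0.0417, 0.1628]
eef_rot: [0.517, 0.482, 0.515, -0.484]
wrist_force: [-0.6, -10.1, 1.9]
opening: -0.0
```

```bash
python3 - <<'E'
from h import *
o,p0,R0=pose(); print(o['time_s'],"TCP s",(p0-ENTRY)@BD, "h",(p0-ENTRY)@(-tool(YAW,SL,-1)[:,0]),o['wrist_force'])
im,Q,w,t,b=see(); q=Q[t]; q=q[q[:,0]>.12]; print("tab",np.percentile(q[:,0],[2,50,98]))
cv2.imwrite("pics/c9.png",cv2.resize(im[160:290,320:460,::-1],None,fx=5.5,fy=4.6,interpolation=cv2.INTER_CUBIC))
E
```

```text
20.825 TCP s 0.1054124234578108 h 0.01739507585050714 [ -0.5608 -10.0896   1.8765]
tab [0.1696 0.1813 0.2009]
```

View pics/c9.png

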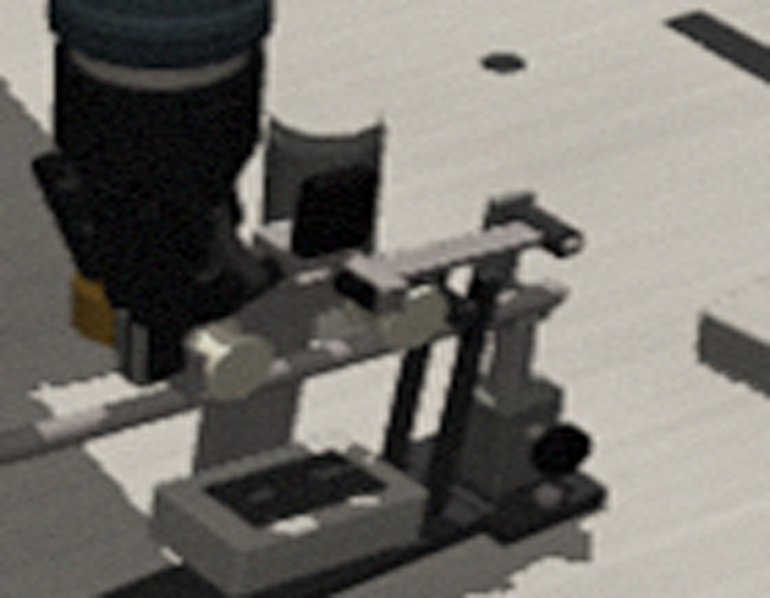

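The latch roller (crop 365,290) has dropped behind the front wheel (415,310), and the nose is stopped 37.5 mm further on. I lean to about 12 N and hold.

Emit:
step_arm(
  motion=[
    [0.1,0,-0.5,0,0,0,255],
    [0.1,0,-0.9,0,0,0,255],
    [0.1,0,-0.9,0,0,0,255],
    [0.1,0,-0.9,0,0,0,255],
    [0.1,0,-0.9,0,0,0,255],
  ],
)

```text
time_s: 21.5
eef_pos: [0.6475, 0.0418, 0.1628]
eef_rot: [0.518, 0.482, 0.515, -0.485]
wrist_force: [-1.6, -13.4, 1.4]
opening: -0.001
```

Emit:
step_arm(
  motion=[
    [0,0,0,0,0,0,255],
    [0,0,0,0,0,0,255],
    [0,0,0,0,0,0,255],
    [0,0,0,0,0,0,255],
  ],
)

```text
time_s: 22.0
eef_pos: [0.6475, 0.0418, 0.1628]
eef_rot: [0.518, 0.482, 0.515, -0.485]
wrist_force: [-0.2, -13.3, 1.7]
opening: -0.0
```

Emit:
step_arm(
  motion=[
    [0,0,0.3,0,0,0,255],
    [0,0,0.4,0,0,0,255],
    [0,0,0.4,0,0,0,255],
    [0,0,0.4,0,0,0,255],
    [0,0,0.4,0,0,0,255],
  ],
)

```text
time_s: 22.62
eef_pos: [0.6475, 0.0417, 0.1628]
eef_rot: [0.518, 0.482, 0.515, -0.485]
wrist_force: [0.4, -12.5, 1.7]
opening: -0.004
```

Emit:
step_arm(
  motion=[
    [0,0,2,0,0,0,255],
    [0,0,4,0,0,0,255],
    [-1,0,8,0,0,0,255],
    [-3,0,15,0,0,0,255],
    [-5,0,25,0,0,0,255],
    [-30,0,35,0,0,0,255],
    [-70,0,40,0,0,0,255],
    [-120,0,40,0,0,0,255],
    [-150,0,40,0,0,0,255],
    [-150,0,40,0,0,0,255],
  ],
)

```text
time_s: 23.88
eef_pos: [0.6513, 0.0044, 0.3162]
eef_rot: [0.518, 0.484, 0.514, -0.482]
wrist_force: [-0.3, -0.2, -0.2]
opening: 0.002
```

```bash
python3 - <<'E'
from h import *
o,p0,R0=pose(); print(o['time_s'],p0,o['wrist_force'])
for i in range(2):
    im,Q,w,t,b=see(); q=Q[t]; q=q[(q[:,0]>.12)]; print("tab",np.percentile(q[:,0],[2,50,98]),np.median(q,0))
cv2.imwrite("pics/c10.png",cv2.resize(im[140:400,80:490,::-1],None,fx=1.9,fy=1.9,interpolation=cv2.INTER_CUBIC))
E
```

```text
23.875 [0.6513 0.0044 0.3162] [-0.3309 -0.1845 -0.1586]
tab [0.168  0.1803 0.201 ] [ 0.1803 -0.0047  0.0862]
tab [0.1691 0.1812 0.2   ] [ 0.1812 -0.0045  0.0852]
```

View pics/c10.png

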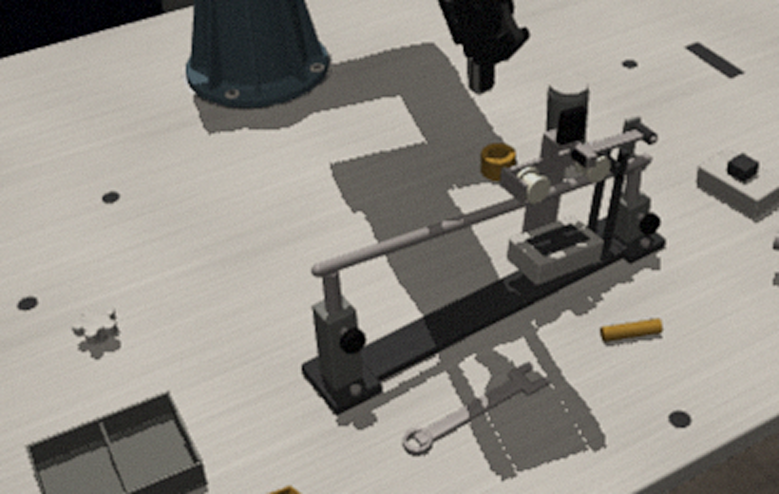

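The hanger stays home behind the latch, the gripper is clear, and the bystanders are where they were.

```bash
python3 -c "
from bench import ctrl
print(ctrl.hand_in())"
```

```text
the job is handed in; nothing more can be done
None
```

The hanger is on the rail with its nose home at the stop and the latch down behind the front wheel. I handed the job in at about 24 s of the 67 s allowed.

- **Hanging:** I gripped the tab, brought the hanger in sideways from the +y side and lowered it by feel. It seated about 1 mm below the height I had measured for the bar. While still held, it bore with its own weight plus 2.5 to 5 N of push. Then I let go and it rolled to the latch by itself.
- **Pressing home:** With closed fingers on the rear push plate, the force readings peaked at 5.7 N as it went under the roller. It moved about 37.5 mm, against about 39 mm nominal, and then met the stiff stop.
- **Lean:** I held 12.5 to 13.4 N for just over 1 s, then backed off.

**Last checks:** After I withdrew, the tab was within about 1 mm of its pressed-home position, as near as the camera can tell. The wrist force was about zero. In the last picture the roller is behind the front wheel and the bystanders in view look undisturbed.

**Not verified:** I did not measure the nose-to-stop gap directly. I take it as home from the travel, the hard stop while pushing (only 0.3 mm of give from 5.5 to 13.4 N) and the latch having dropped.

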